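Interleave and stack two microscope slide trays

ROBOT

A 6-joint arm with a two-finger parallel gripper is mounted at the origin on the work surface. World frame = base frame: x ahead of the robot, y to its left, z up, the work surface at z = 0. Lengths are in m, angles in degrees, forces in N, time in s.
With the tool pointing down it reaches from about 0.3 to 0.775 m from the base axis. Payload 14.6 kg.
Tool frame: the origin (TCP) lies on the centre line of the jaws, within the pads' length; the fingertips stand 8 mm ahead of it and the grasp point (between the pads) lies 11 mm behind it; z points along the fingers, y is the line along which they close (so a half turn about z gives the same grasp; the last joint's range is limited). The gripper opens to 85 mm and grips with 20 to 120 N. Pads are 22 mm wide; open, the fingers measure 114 mm over their backs; the gripper's body (76 mm by 85 mm) begins 54 mm behind the grasp point. The pads swing forward as they close: fully open they stand 13 mm farther back than shut.
Start: joints at [-72.284, 17.183, 87.147, -0, 75.671, -3.816], TCP at [0.202, -0.512, 0.239] pointing down, gripper open.
Joint ranges: [-173.82, 173.82], [-45.26, 126.66], [13.44, 144.39], [-59.66, 239.66], [0, 175.72], [-146.38, 146.38]. Speed limits (degrees/s): [127.2, 127.2, 147.25, 180, 180, 180].

INTERFACE

Orientations are given as [roll, pitch, yaw] about the fixed x, y, z axes, in that order (R = Rz(yaw) Ry(pitch) Rx(roll)).
In Python, from workcell import r, optics gives the robot as it stands.
- The arm moves only by the tool step_arm, never from a script. Its argument "deltas" is a list of rows, each an object with "translation": the shift along the tool's x, y, z in m, a list of three; "rot": the turn, a rotation vector about the tool's x, y, z in degrees, a list of three; "fingers": the opening, from 0 (shut) to 1 (fully open). In form: [{"translation": [dx, dy, dz], "rot": [wx, wy, wz], "fingers": fingers}, ...]. A call has 1 to 5 rows; each row is the pose to reach, as a shift and turn from the pose commanded when the call began, along the tool's axes at that moment; what a row does not reach only later rows make up. A row lasts 1/10 s, in which the tool goes at most 50 mm and 8.59 degrees, less where a joint would pass 70% of its speed; a pose out of reach is approached as far as the arm can. A call with a gripper value outside its range is refused whole. The fingers move at their own pace and stop on an object; the grip force is fixed at half the most. Time passes only in rows, so rows that repeat a pose let the fingers close. It gives the time, the measured TCP pose, the force, the opening and the grip force at its end, in the units of the state.
- r.get_obs(): the state, without advancing time (a new reading comes with each control period).
- optics.capture(name): name is "scene" or "top" or "wrist"; returns the picture (480x640x3 uint8, red, green, blue); there is no depth.
- optics.camera_params(name): a dict with "intrinsics" (3x3 intrinsics, pixels), "R" (3x3) and "t" (3): a world point X has camera coordinates R X + t. Camera axes: x right, y down, z forward; pixel columns grow to the right and rows downward; lengths in m; the calibration is good to about 2 mm. A picture is of the moment at which its call begins: read the wrist's pose just before it. camera_params takes no time and is no camera call; for the wrist camera it gives the pose at the moment of the call.
- r.job_done(): hands the job in; it is judged then, once.
The state is a dict: "time": time; "joints": joint angles; "qvel": joint speeds; "joint_efforts": joint torques, N m; "ee_pos": TCP position; "tool_rot": TCP orientation; "contact_force": force on the tool from outside, world axes, zero at the start; "ft_torque": the same for the moment, N m; "grip_width": finger opening in m; "grasp_force": force on a finger pad.
Only numpy, scipy, OpenCV 4.12 (cv2) and the standard library are available. Lean on these libraries where they do the work, as an engineer would, in place of code of your own. Each camera call takes 0.05 s, during which the arm holds its last target. There are 200 camera calls.

TASK

Take the orange separator sheet from its sloping rest and lay it flat and square on the dark grey slide tray that sits in the aluminium caddy, and let go of it; then stack the blue slide tray squarely on top of the sheet, between the caddy's posts. Lower both into place rather than dropping them, keep the blue tray level and upright the whole time so that its slides stay put, and leave the other things on the bench where they stand.

Things in the scene. Friction and masses are not known exactly. Their poses are not given: they have to be found in the camera images.
- sheet_center (a point): Centre (half-way through) of the loose orange sheet, stiff plastic, 172 mm (x) by 62 mm (y) by 6 mm (z, upper face), about 80 g. At the start it lies on the sloping rest, 30 deg from level: +x end high and away from the robot, centre about 77 mm up. Take it across its width with the tool square to it: each long edge overhangs the rest by 9 mm, free below for fingertips.
- rest: White sloping rest, fixed: plate 180 x 44 x 6 mm tilted 30 deg, low end on the robot's side (its -x) with a lip 10 mm high that stops the sheet. Foot 190 x 44 mm; top 120 mm up. Origin on the bench under the plate's middle; x level, towards the high end; z up.
- caddy_floor (a point): Centre of the upper face of the fixed aluminium caddy's floor plate, 6 mm above the bench; floor 210 mm (x) by 70 mm (y), z up. At each end (x = +-95 mm) two upright posts, 8 mm thick, at y = +-20 mm, leave 182 mm clear between the ends; tops 58 mm above the bench. The long sides are open.
- lower_tray_center (a point): Centre (half-way up) of the dark grey slide tray, 166 mm (x) by 56 mm (y) by 22 mm (z), open on top, 4 mm walls, four glass slides below its rim; about 250 g. Loose; it stands in the caddy, up to 4 mm off its middle lengthwise and 2 mm across. Rim 28 mm above the bench.
- upper_tray_center (a point): Centre (half-way up) of the loose blue slide tray on the bench, same size and make as the grey one: 166 mm (x) by 56 mm (y) by 22 mm (z), about 250 g. It is taken across its width, over the outsides of its long walls.
- petri: Bystander: round clear dish with pink content, 64 mm across, 15 mm high, between the task's things; origin at its underside.
- stain: Bystander: small amber bottle with black cap, 36 mm across, 55 mm high, between the task's things; origin at its underside.
- media: Bystander: clear bottle with blue cap, 80 mm across, 170 mm high, behind the task things; origin at its underside.
- beaker: Bystander: glass beaker, 84 mm across, 100 mm high, on the left; origin at its underside.
- slidebox: Bystander: open green box, 160 x 100 x 35 mm, on the right; origin at its underside.
Things that resemble listed ones, but are neither listed nor needed, are in the scene too. What is shaped like the part that bears upper_tray_center but purple is not meant. There is more than one size of the part that bears sheet_center; the job needs the larger.

How it is judged (in metres and radians):
On the way:
1. the separator lies flat and square on the grey tray in the caddy, and has been let go, with the blue tray not yet on it (x of sheet_center in the frame of lower_tray_center between -0.012 and 0.012 m and y of sheet_center in the frame of lower_tray_center between -0.008 and 0.008 m and z of sheet_center in the frame of lower_tray_center between 0.011 and 0.017 m and angle between the x axis of sheet_center and the x axis of lower_tray_center, either way round below 0.1 rad and angle between the z axis of sheet_center and the z axis of lower_tray_center, either way round below 0.06 rad and x of lower_tray_center in the frame of caddy_floor between -0.012 and 0.012 m and y of lower_tray_center in the frame of caddy_floor between -0.012 and 0.012 m and z of lower_tray_center in the frame of caddy_floor between 0.008 and 0.014 m and angle between the x axis of lower_tray_center and the x axis of caddy_floor, either way round below 0.12 rad and contact force between the fingers and sheet below 0.3 N and horizontal distance between upper_tray_center and lower_tray_center above 0.05 m), for 0.2 s.
At the end, for the whole second after the job is handed in: Grey tray in the caddy (12 mm, 0.12 rad); sheet flat on it, blue tray on the sheet: centred on the grey tray within 8 mm across (12 and 14 mm lengthwise), parallel within 0.1 rad, level within 0.06 rad, heights within 3 mm, released, at rest (x of lower_tray_center in the frame of caddy_floor between -0.012 and 0.012 m and y of lower_tray_center in the frame of caddy_floor between -0.012 and 0.012 m and z of lower_tray_center in the frame of caddy_floor between 0.008 and 0.014 m and angle between the x axis of lower_tray_center and the x axis of caddy_floor, either way round below 0.12 rad and x of sheet_center in the frame of lower_tray_center between -0.012 and 0.012 m and y of sheet_center in the frame of lower_tray_center between -0.008 and 0.008 m and z of sheet_center in the frame of lower_tray_center between 0.011 and 0.017 m and angle between the x axis of each of sheet_center, upper_tray_center and the x axis of lower_tray_center, either way round below 0.1 rad and angle between the z axis of sheet_center and the z axis of lower_tray_center, either way round below 0.06 rad and x of upper_tray_center in the frame of lower_tray_center between -0.014 and 0.014 m and y of upper_tray_center in the frame of lower_tray_center between -0.008 and 0.008 m and z of upper_tray_center in the frame of sheet_center between 0.011 and 0.017 m and angle between upper_tray_center's own z axis and vertical below 0.06 rad and contact force between the fingers and upper_tray below 0.3 N and linear speed of each of upper_tray, sheet below 0.02 m/s); the robot touches nothing.
It fails at once if the sheet is dropped (falls free at more than 0.6 m/s, about 18 mm) (contact force between the fingers and sheet below 0.1 N and linear speed of sheet above 0.6 m/s).
It fails at once if the blue tray is dropped (falls free at more than 0.6 m/s, about 18 mm) (contact force between the fingers and upper_tray below 0.1 N and linear speed of upper_tray above 0.6 m/s).
It fails at once if the blue tray is tipped by more than 0.3 rad (angle between upper_tray_center's own z axis and vertical above 0.3 rad).
It fails at once if a bystander is pushed more than 30 mm or knocked over (distance of any of petri, stain, media, beaker, slidebox from where it was at the start of the episode above 0.03 m or angle between any of petri, stain, media, beaker, slidebox's own z axis and vertical above 0.5 rad).
It also fails if it takes over 67 s, if anything falls off the work surface, if the arm or the gripper's body presses on something with over 40 N, if the wrist force passes 120 N, or if a joint passes its speed limit or range.

## Working session

There is one attempt and no reset: what is moved stays moved. The work goes in short steps, Python scripts to look and compute and a tool call to move; the robot and the scene stay as the last step left them, time stands still between calls to the robot, and variables do not carry over. Pictures are saved under pics/ and viewed, at most 10 in all, crops included, and the job is handed in when it is done.

Besides the shell and the picture viewer there is one more tool, called after "Emit:" as name(argument=value, ...), one argument or row to a line, values as JSON. step_arm: Moves the arm, as the interface text tells. Its arguments: {"type":"object","properties":{"deltas":{"type":"array","items":{"type":"object","properties":{"translation":{"type":"array","items":{"type":"number"}},"rot":{"type":"array","items":{"type":"number"}},"fingers":{"type":"number"}}}}},"required":["deltas"]}

```bash
mkdir -p pics
python3 - <<'E'
from workcell import r, optics
import cv2,numpy as np
for n in ("scene","top"):
    im=optics.capture(n); cv2.imwrite(f"pics/{n}0.png",im[:,:,::-1])
    p=optics.camera_params(n); print(n,p["intrinsics"],p["R"],p["t"])
print(r.get_obs())
E
```

```text
scene [[446.71039621   0.         315.79540524]
 [  0.         446.71039621 241.72440121]
 [  0.           0.           1.        ]] [[-0.33324586  0.942806    0.00800241]
 [ 0.49596994  0.18251211 -0.84894237]
 [-0.8018485  -0.27893758 -0.52842484]] [ 0.16967023 -0.19963925  1.67082581]
top [[542.51134916   0.         314.12670223]
 [  0.         542.51134916 238.96596762]
 [  0.           0.           1.        ]] [[-0.00236873 -0.99989124 -0.01455693]
 [-0.99634915  0.00360212 -0.08529589]
 [ 0.08533905  0.01430174 -0.99624932]] [0.02522964 0.55404803 1.39770203]
{'time': 0.1, 'joints': array([-7.22832925e+01,  1.72114669e+01,  8.71775713e+01,  8.41967531e-04,
        7.56709032e+01, -3.81558616e+00]), 'qvel': array([ 0.00139878, -0.06776227, -0.14079648, -0.02234743, -0.0245846 ,
       -0.02443567]), 'joint_efforts': array([ 3.45723864e-03, -5.44375062e+01, -3.62367189e+01,  2.26799818e-05,
        3.04563175e-03,  1.07053523e-05]), 'ee_pos': array([ 0.20180352, -0.51141513,  0.2387813 ]), 'tool_rot': array([-1.79940246e+02, -4.80256274e-03,  2.15320824e+01]), 'contact_force': array([-0.73215645, -0.65361126,  0.22835891]), 'ft_torque': array([ 0.00280754, -0.00121503, -0.00420877]), 'grasp_force': 0.0, 'grip_width': 0.08528881991909779}
```

View pics/scene0.png

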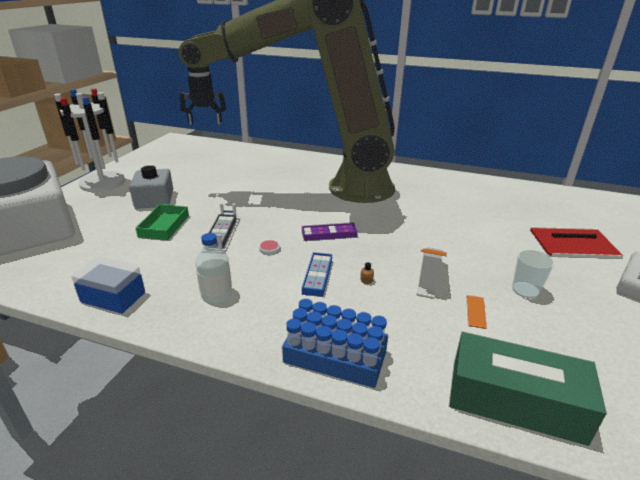

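View pics/top0.png

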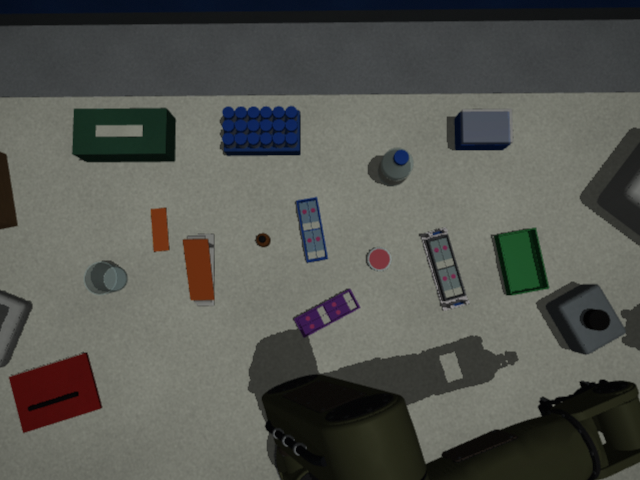

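The scene holds two orange sheets: the large one on the rest (top 199,268) and a small one on the bench (160,229). There are also two similar trays, blue (311,229) and purple (326,312). The grey tray sits in the caddy at (444,268), with the petri dish at (378,258) and the stain bottle at (263,240). I choose the large sheet and the blue tray.

```bash
cat > h.py <<'E'
import cv2,numpy as np
from workcell import r,optics
from scipy.spatial.transform import Rotation as Ro
def ray(p,uv,z):
    d=np.linalg.inv(p["intrinsics"])@np.array([uv[0],uv[1],1.]); R=p["R"]
    c=-R.T@p["t"]; d=R.T@d
    return c+d*(z-c[2])/d[2]
def proj(p,X):
    q=p["intrinsics"]@(p["R"]@np.asarray(X)+p["t"]); return q[:2]/q[2]
def blobs(im,lo,hi,amin):
    hsv=cv2.cvtColor(im,cv2.COLOR_RGB2HSV); m=cv2.inRange(hsv,lo,hi)
    m=cv2.morphologyEx(m,cv2.MORPH_CLOSE,np.ones((5,5)))
    cs,_=cv2.findContours(m,cv2.RETR_EXTERNAL,cv2.CHAIN_APPROX_NONE)
    return sorted([c for c in cs if cv2.contourArea(c)>amin],key=cv2.contourArea,reverse=True)
def tool(D,dyaw=0):
    """world shift -> tool axes"""
    o=r.get_obs(); R=Ro.from_euler('xyz',o['tool_rot'],degrees=True)
    return R.inv().apply(D)
E
python3 - <<'E'
from h import *
im=cv2.imread("pics/top0.png")[:,:,::-1].copy(); p=optics.camera_params("top")
c=blobs(im,(5,150,100),(18,255,255),300)[0]
b=cv2.boxPoints(cv2.minAreaRect(c)); print(b)
b=b[np.argsort(b[:,1])]
P=[ray(p,b[i],0.1226 if i<2 else 0.0366) for i in range(4)]
hi=(P[0]+P[1])/2;lo=(P[2]+P[3])/2
print("sheet",(hi+lo)/2,hi-lo,np.degrees(np.arctan2(*(hi-lo)[1::-1])),np.linalg.norm(P[0]-P[1]),np.linalg.norm(hi[:2]-lo[:2]))
for c in blobs(im,(100,90,40),(122,255,255),200):
    q=cv2.minAreaRect(c); B=np.array([ray(p,u,.022) for u in cv2.boxPoints(q)]); e=B[1]-B[0];f=B[2]-B[1]
    print(q,"c",B.mean(0),np.linalg.norm(e),np.linalg.norm(f),np.degrees(np.arctan2(e[1],e[0])),np.degrees(np.arctan2(f[1],f[0])))
for n,u,z in (("caddyguess",(445,268),.03),("petri",(378,258),.015),("stain",(263,240),.055),("media",(400,157),.17)): print(n,ray(p,u,z))
o=cv2.hconcat([cv2.resize(im[215:325,400:490],None,fx=4,fy=4,interpolation=2),cv2.resize(im[200:310,150:250],None,fx=4,fy=4,interpolation=2)])
cv2.imwrite("pics/c0.png",o[:,:,::-1])
E
```

```text
[[183.      240.99998]
 [207.14633 238.31706]
 [213.86584 298.79266]
 [189.71951 301.4756 ]]
sheet [0.47036121 0.31344132 0.0796    ] [ 0.1493081  -0.00027823  0.086     ] -0.10676671281204958 0.059472847782525644 0.14930836271607503
((260.5, 128.5), (45.0, 77.0), 90.0) c [0.85151552 0.16643263 0.022     ] 0.2069953299520082 0.1227979793762951 -90.41747150632543 -179.99938310728467
((311.3542175292969, 229.49258422851562), (62.74945068359375, 21.3103084564209), 79.91940307617188) c [0.57970335 0.03089785 0.022     ] 0.056284284650196054 0.1657863603780846 -80.08665612972025 -170.1798637812676
caddyguess [ 0.47695588 -0.3150693   0.03      ]
petri [ 0.50413965 -0.14382259  0.015     ]
stain [0.5492648  0.15432691 0.055     ]
media [ 0.73625939 -0.18297227  0.17      ]
```

View pics/c0.png

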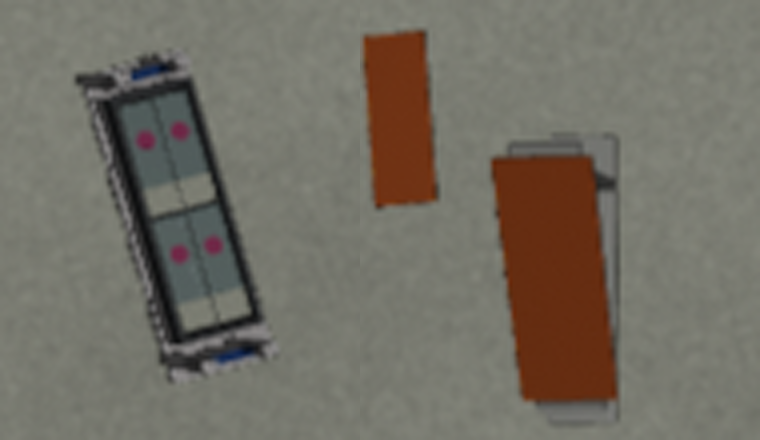

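The left crop shows the caddy with the grey tray at about 16° yaw. The right crop shows the small loose sheet at the top and the large sheet on its white rest, so the choice is confirmed. Next I check the wrist joint ranges for the tilted grasp.

Run:
```python
from h import *
def wr(rpy,j1,fa):
    R=Ro.from_euler('xyz',rpy,degrees=True)
    M=(Ro.from_euler('z',j1,degrees=True)*Ro.from_euler('y',fa,degrees=True)).inv()*R
    a,b,c=M.as_euler('ZYZ',degrees=True); return np.round([a,b,(c-90+180)%360-180],1)
for y in (0,180):
  rp=(180,-30,0) if y==0 else (180,30,180)
  for fa in (95,110,125): print(y,fa,wr(rp,40,fa), "caddy",wr((180,0,16+y),-33.5,fa),"tray",wr((180,0,10+y),3,fa))
o=r.get_obs();print(wr(o['tool_rot'],-72.28,104.33))
p=optics.camera_params("wrist");c=-p["R"].T@p["t"];R=Ro.from_euler('xyz',o['tool_rot'],degrees=True)
print("cam in tool",R.inv().apply(c-o['ee_pos']),p["R"]@R.as_matrix(),p["intrinsics"][0,0])
print(R.inv().apply(np.array([.477,-.315,.30])-o['ee_pos']))
```

```text
0 95 [-21.2  62.8 136. ] caddy [ 0.  85.  40.5] tray [ 0. 85. 83.]
0 110 [-25.2  49.  143.2] caddy [ 0.  70.  40.5] tray [-0. 70. 83.]
0 125 [-33.3  35.9 154. ] caddy [-0.  55.  40.5] tray [-0. 55. 83.]
180 95 [-21.2  62.8 -44. ] caddy [   0.    85.  -139.5] tray [  0.  85. -97.]
180 110 [-25.2  49.  -36.8] caddy [   0.    70.  -139.5] tray [  0.  70. -97.]
180 125 [-33.3  35.9 -26. ] caddy [   0.    55.  -139.5] tray [  0.  55. -97.]
[ 0.  75.7 -3.8]
cam in tool [ 0.07749783  0.00138113 -0.13373644] [[-5.03070402e-04  9.99999850e-01  2.15220818e-04]
 [-9.51681442e-01 -4.12671369e-04 -3.07086735e-01]
 [-3.07086600e-01 -3.59307906e-04  9.51681507e-01]] 392.3982009790499
[ 0.32808496 -0.08176832 -0.06110595]
```

Emit:
step_arm(
  deltas=[
    {"translation": [0.04,-0.01,-0.01],"rot": [0,0,0],"fingers": 1},
    {"translation": [0.08,-0.02,-0.02],"rot": [0,0,0],"fingers": 1},
    {"translation": [0.12,-0.03,-0.03],"rot": [0,0,0],"fingers": 1},
    {"translation": [0.16,-0.04,-0.04],"rot": [0,0,0],"fingers": 1},
    {"translation": [0.2,-0.05,-0.05],"rot": [0,0,0],"fingers": 1},
  ],
)

```text
time: 0.6
ee_pos: [0.3706, -0.3904, 0.2895]
tool_rot: [-180.0, 0.0, 21.5]
contact_force: [-0.7, -0.1, -0.3]
grip_width: 0.0852
grasp_force: 0.0
```

Emit:
step_arm(
  deltas=[
    {"translation": [0.04,-0.01,-0.005],"rot": [0,0,0],"fingers": 1},
    {"translation": [0.08,-0.02,-0.01],"rot": [0,0,0],"fingers": 1},
    {"translation": [0.12,-0.03,-0.01],"rot": [0,0,0],"fingers": 1},
    {"translation": [0.13,-0.03,-0.01],"rot": [0,0,0],"fingers": 1},
    {"translation": [0.13,-0.03,-0.01],"rot": [0,0,0],"fingers": 1},
  ],
)

```text
time: 1.1
ee_pos: [0.4803, -0.3153, 0.2986]
tool_rot: [-180.0, 0.0, 21.7]
contact_force: [0.2, 0.3, 0.3]
grip_width: 0.0853
grasp_force: 0.0
```

Run:
```python
from h import *
for i in range(4): im=optics.capture("wrist")
print(r.get_obs()['ee_pos'],r.get_obs()['tool_rot'],r.get_obs()['time'])
p=optics.camera_params("wrist"); np.savez("w1.npz",im=im,**p)
cv2.imwrite("pics/w1.png",im[:,:,::-1])
```

```text
[ 0.47851153 -0.31694777  0.29923904] [-1.79992952e+02  1.50279321e-02  2.14474499e+01] 1.3
```

View pics/w1.png

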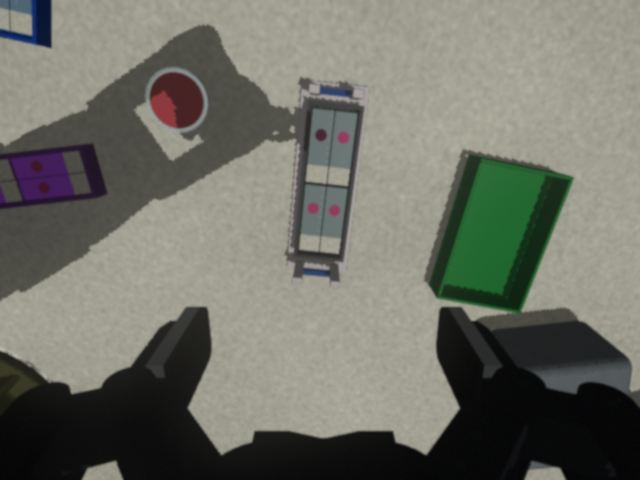

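The wrist view shows the grey tray in the caddy, with corners near (302,100), (362,100), (346,260) and (292,255). The posts are at both ends and the petri dish is at (176,100).

Run:
```python
from h import *
d=np.load("w1.npz"); im=d["im"]; p={k:d[k] for k in ("intrinsics","R","t")}
hsv=cv2.cvtColor(im,cv2.COLOR_RGB2HSV)
for v in (120,): print(hsv[v,285:375].tolist()[::1])
for V in (50,60,70,80):
    m=np.zeros(im.shape[:2],np.uint8); m[70:290,280:375]=(hsv[70:290,280:375,2]<V)*255
    cs,_=cv2.findContours(m,cv2.RETR_EXTERNAL,cv2.CHAIN_APPROX_NONE)
    c=max(cs,key=cv2.contourArea); q=cv2.minAreaRect(c)
    B=np.array([ray(p,u,.028) for u in cv2.boxPoints(q)]); e=B[1]-B[0];f=B[2]-B[1]
    print(V,q,B.mean(0),np.linalg.norm(e),np.linalg.norm(f),np.degrees(np.arctan2(e[1],e[0])),np.degrees(np.arctan2(f[1],f[0])))
o=cv2.resize(im[70:290,270:380],None,fx=2.7,fy=2.7,interpolation=2)
m=cv2.resize(m[70:290,270:380],None,fx=2.7,fy=2.7); cv2.imwrite("pics/w1c.png",cv2.hconcat([o[:,:,::-1],cv2.merge([m]*3)]))
```

```text
[[30, 22, 82], [27, 27, 84], [26, 25, 83], [27, 28, 83], [26, 25, 82], [30, 22, 81], [30, 22, 81], [30, 23, 79], [26, 26, 80], [30, 22, 80], [30, 22, 81], [30, 22, 82], [26, 25, 82], [20, 19, 79], [18, 16, 80], [12, 15, 83], [15, 12, 82], [15, 13, 81], [8, 12, 82], [8, 13, 80], [15, 15, 70], [20, 14, 54], [30, 12, 44], [30, 6, 41], [30, 12, 43], [60, 10, 52], [80, 20, 77], [81, 25, 103], [85, 25, 113], [85, 27, 115], [83, 26, 116], [85, 27, 115], [85, 24, 115], [83, 26, 116], [83, 26, 116], [85, 24, 115], [85, 24, 116], [85, 27, 115], [87, 22, 115], [85, 24, 116], [85, 24, 116], [85, 24, 117], [83, 26, 117], [85, 26, 117], [85, 24, 117], [85, 24, 116], [83, 26, 116], [87, 24, 108], [80, 24, 96], [83, 22, 92], [84, 24, 107], [82, 24, 116], [87, 24, 117], [82, 24, 118], [85, 24, 117], [84, 22, 118], [84, 22, 117], [84, 22, 118], [84, 22, 117], [85, 24, 119], [84, 22, 118], [85, 24, 118], [84, 21, 119], [82, 24, 118], [85, 24, 118], [82, 24, 119], [84, 22, 118], [83, 26, 120], [81, 21, 119], [82, 24, 118], [79, 25, 111], [75, 22, 91], [70, 12, 64], [30, 4, 57], [30, 4, 64], [0, 4, 72], 
[... 379 characters left out ...]
0688388 15.26054290145333 -73.54552664308993
60 ((306.9941711425781, 133.73507690429688), (9.681339263916016, 59.98876953125), 12.308016777038574) [ 0.52119884 -0.28378533  0.028     ] 0.058564309543689616 0.009451182547679895 7.845626667517185 -80.3022955158351
70 ((324.2565002441406, 180.9866943359375), (54.52648162841797, 156.80804443359375), 7.523820877075195) [ 0.47893229 -0.31852197  0.028     ] 0.16419275586499965 0.05339643614493997 12.77780066393682 -75.71413939023653
80 ((323.1591491699219, 189.39151000976562), (56.78727722167969, 177.01632690429688), 7.352379322052002) [ 0.46880358 -0.32108509  0.028     ] 0.1880288571585902 0.05554202878379138 12.897018989028084 -75.5432450691708
```

View pics/w1c.png

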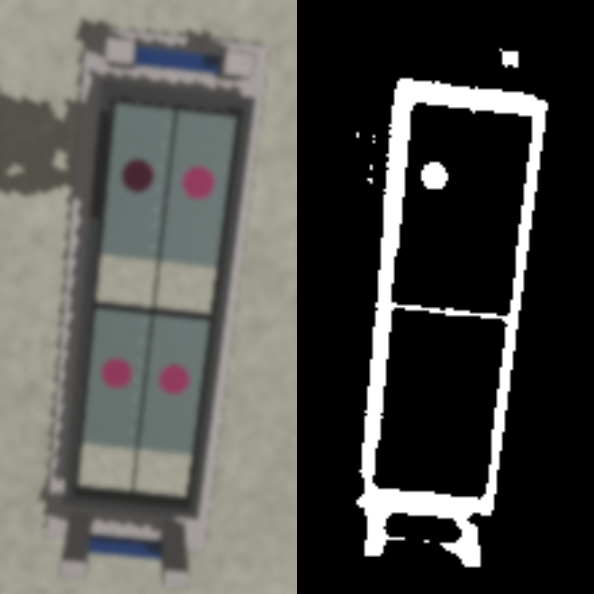

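Run:
```python
from h import *
d=np.load("w1.npz"); im=d["im"]; p={k:d[k] for k in ("intrinsics","R","t")}
def f(pts,z):
    P=np.array([ray(p,(270+x/2.7,70+y/2.7),z) for x,y in pts])
    a=P[0]+P[1]-P[2]-P[3]; b=P[0]-P[1]+P[3]-P[2]
    print(P.mean(0),np.linalg.norm(a)/2,np.linalg.norm(b)/2,np.degrees(np.arctan2(a[1],a[0])),np.degrees(np.arctan2(-b[0],b[1])))
f([(120,48),(237,62),(176,572),(75,567)],.058)
hsv=cv2.cvtColor(im,cv2.COLOR_RGB2HSV)
m=np.zeros(im.shape[:2],np.uint8); m[70:256,280:375]=(hsv[70:256,280:375,2]<70)*255
m[:97]=0
c=max(cv2.findContours(m,cv2.RETR_EXTERNAL,cv2.CHAIN_APPROX_NONE)[0],key=cv2.contourArea)
P=np.array([ray(p,u,.028)[:2] for u in c[:,0]],np.float32)
q=cv2.minAreaRect(P*1000); print(q)
f([(400,78),(546,103),(492,513),(362,500)] and [(103,78),(249,103),(195,513),(65,500)],.028)
```

```text
[ 0.47848975 -0.3206367   0.058     ] 0.18793104994239318 0.0391400153255422 15.724798968752385 16.6687834227427
((480.39703369140625, -319.55120849609375), (162.90415954589844, 54.11054611206055), 15.204245567321777)
[ 0.48039775 -0.32076355  0.028     ] 0.16259066955094292 0.053606477994416306 15.285108180626802 13.75365863552083
```

Emit:
step_arm(
  deltas=[
    {"translation": [0.008,-0.031,0.004],"rot": [0,0,-7.93],"fingers": 1},
    {"translation": [0.016,-0.062,0.008],"rot": [0,0,-15.86],"fingers": 1},
    {"translation": [0.024,-0.092,0.012],"rot": [0,0,-23.79],"fingers": 1},
    {"translation": [0.032,-0.123,0.016],"rot": [0,0,-31.72],"fingers": 1},
    {"translation": [0.0394,-0.1538,0.02],"rot": [0,0,-39.65],"fingers": 1},
  ],
)

```text
time: 1.8
ee_pos: [0.4587, -0.1582, 0.2793]
tool_rot: [180.0, -0.0, 61.4]
contact_force: [1.1, 0.2, 0.1]
grip_width: 0.0857
grasp_force: 0.0
```

Emit:
step_arm(
  deltas=[
    {"translation": [0.026,-0.019,0.004],"rot": [0,0,-7.93],"fingers": 1},
    {"translation": [0.051,-0.037,0.008],"rot": [0,0,-15.86],"fingers": 1},
    {"translation": [0.077,-0.056,0.012],"rot": [0,0,-23.79],"fingers": 1},
    {"translation": [0.103,-0.075,0.016],"rot": [0,0,-31.72],"fingers": 1},
    {"translation": [0.1283,-0.0932,0.02],"rot": [0,0,-39.65],"fingers": 1},
  ],
)

```text
time: 2.3
ee_pos: [0.4392, -0.0009, 0.2594]
tool_rot: [180.0, 0.0, 101.1]
contact_force: [-0.1, -0.1, -0.1]
grip_width: 0.0856
grasp_force: 0.0
```

Emit:
step_arm(
  deltas=[
    {"translation": [0.032,0.002,0.004],"rot": [0,0,-7.93],"fingers": 1},
    {"translation": [0.063,0.004,0.008],"rot": [0,0,-15.86],"fingers": 1},
    {"translation": [0.095,0.006,0.012],"rot": [0,0,-23.79],"fingers": 1},
    {"translation": [0.127,0.008,0.016],"rot": [0,0,-31.72],"fingers": 1},
    {"translation": [0.1584,0.0101,0.02],"rot": [0,0,-39.65],"fingers": 1},
  ],
)

```text
time: 2.8
ee_pos: [0.4197, 0.1566, 0.2394]
tool_rot: [180.0, 0.0, 140.7]
contact_force: [0.9, -0.6, -0.4]
grip_width: 0.0853
grasp_force: 0.0
```

Emit:
step_arm(
  deltas=[
    {"translation": [0.023,0.022,0.004],"rot": [0,0,-7.93],"fingers": 1},
    {"translation": [0.046,0.044,0.008],"rot": [0,0,-15.86],"fingers": 1},
    {"translation": [0.069,0.065,0.012],"rot": [0,0,-23.79],"fingers": 1},
    {"translation": [0.092,0.087,0.016],"rot": [0,0,-31.72],"fingers": 1},
    {"translation": [0.1155,0.1089,0.02],"rot": [0,0,-39.65],"fingers": 1},
  ],
)

```text
time: 3.3
ee_pos: [0.4003, 0.3141, 0.2194]
tool_rot: [180.0, 0.0, -179.6]
contact_force: [0.4, -0.4, 0.1]
grip_width: 0.085
grasp_force: 0.0
```

Emit:
step_arm(
  deltas=[
    {"translation": [0,0,0],"rot": [0,-7.5,0],"fingers": 1},
    {"translation": [0,0,0],"rot": [0,-15,0],"fingers": 1},
    {"translation": [0,0,0],"rot": [0,-22.5,0],"fingers": 1},
    {"translation": [0,0,0],"rot": [0,-30,0],"fingers": 1},
    {"translation": [0,0,0],"rot": [0,-30,0],"fingers": 1},
  ],
)

```text
time: 3.8
ee_pos: [0.3991, 0.3128, 0.2187]
tool_rot: [-179.9, 30.1, -179.8]
contact_force: [0.4, 0.5, -0.3]
grip_width: 0.0853
grasp_force: 0.0
```

Run:
```python
from h import *
for i in range(3): im=optics.capture("wrist")
o=r.get_obs();print(o['ee_pos'],o['tool_rot'],o['time'],o['joints'])
p=optics.camera_params("wrist"); np.savez("w2.npz",im=im,**p)
cv2.imwrite("pics/w2.png",im[:,:,::-1])
for c in blobs(im,(5,150,60),(18,255,255),1500):
    a=cv2.approxPolyDP(c,12,True)[:,0]; print(cv2.contourArea(c),a.tolist(),cv2.boxPoints(cv2.minAreaRect(c)).tolist())
```

```text
[0.40072643 0.31347956 0.21978175] [ 179.97234259   29.85977092 -179.94320862] 3.95 [ 42.9463844    3.81663435 110.17384674 -27.73151292  46.67180179
 -31.31525755]
17227.0 [[280, 88], [288, 304], [358, 305], [365, 88]] [[280.0, 87.0], [366.0, 87.0], [366.0, 305.0], [280.0, 305.0]]
2474.5 [[460, 193], [421, 195], [413, 264], [445, 262]] [[412.3429870605469, 263.9203796386719], [421.5049743652344, 188.3339385986328], [460.5972595214844, 193.0723876953125], [451.4352722167969, 268.6588134765625]]
```

View pics/w2.png

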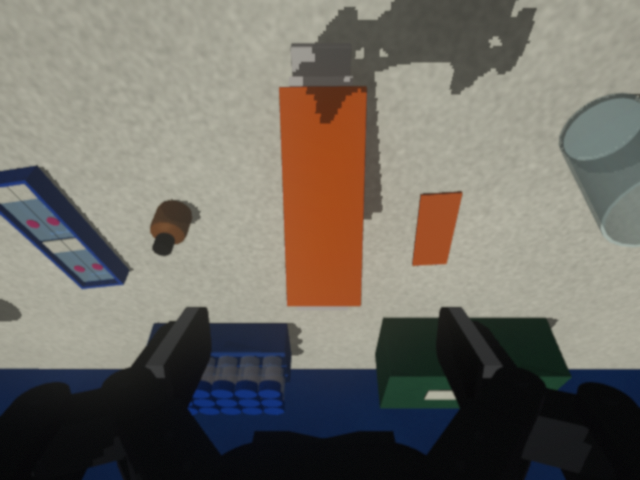

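The sheet is centred and square in the wrist view, with corners near (280,88), (365,88), (358,305) and (288,304), and it has clear space on both sides.

Run:
```python
from h import *
d=np.load("w2.npz"); p={k:d[k] for k in ("intrinsics","R","t")}
for z0,z1,n in ((.0366,.1226,0),):
    P=[ray(p,u,z) for u,z in (((280,87.5),z0),((365.5,87.5),z0),((358.5,305),z1),((287.5,305),z1))]
    lo=(P[0]+P[1])/2;hi=(P[2]+P[3])/2;print(np.round(P,4),(lo+hi)/2,np.degrees(np.arctan2(*(hi-lo)[1::-1])))
obj=np.array([[-86,31,0],[-86,-31,0],[86,-31,0],[86,31,0]],float)/1000
img=np.array([(280,87.5),(365.5,87.5),(358.5,305),(287.5,305)],float)
ok,rv,tv=cv2.solvePnP(obj,img,p["intrinsics"],None)
print(p["R"].T@(tv[:,0]-p["t"]),Ro.from_matrix(p["R"].T@cv2.Rodrigues(rv)[0]).as_euler('xyz',degrees=True))
```

```text
[[0.3986 0.2816 0.0366]
 [0.3986 0.3412 0.0366]
 [0.5426 0.3408 0.1226]
 [0.5426 0.2824 0.1226]] [0.47063927 0.31151923 0.0796    ] 0.07845629047781859
[0.47664809 0.31150827 0.07269491] [-1.79909578e+02 -3.16688104e+01  7.46399800e-02]
```

Emit:
step_arm(
  deltas=[
    {"translation": [0.004,-0.001,0.03],"rot": [0,0,0],"fingers": 1},
    {"translation": [0.008,-0.0015,0.06],"rot": [0,0,0],"fingers": 1},
    {"translation": [0.01,-0.0015,0.09],"rot": [0,0,0],"fingers": 1},
    {"translation": [0.01,-0.0015,0.11],"rot": [0,0,0],"fingers": 1},
    {"translation": [0.01,-0.0015,0.125],"rot": [0,0,0],"fingers": 1},
  ],
)

```text
time: 4.45
ee_pos: [0.4555, 0.3114, 0.1047]
tool_rot: [-179.9, 29.8, -180.0]
contact_force: [-0.4, -0.2, -0.5]
grip_width: 0.0854
grasp_force: 0.0
```

Emit:
step_arm(
  deltas=[
    {"translation": [0,0,0.013],"rot": [0,0,0],"fingers": 1},
    {"translation": [0,0,0.025],"rot": [0,0,0],"fingers": 1},
    {"translation": [0,0,0.034],"rot": [0,0,0],"fingers": 1},
    {"translation": [0,0,0.039],"rot": [0,0,0],"fingers": 1},
    {"translation": [0,0,0.039],"rot": [0,0,0],"fingers": 1},
  ],
)

```text
time: 4.95
ee_pos: [0.4737, 0.3123, 0.0719]
tool_rot: [-180.0, 30.0, -179.9]
contact_force: [-0.4, 0.3, -0.1]
grip_width: 0.0852
grasp_force: 0.0
```

Run:
```python
from h import *
im=optics.capture("wrist")
o=r.get_obs();print(o['ee_pos'],o['tool_rot'],o['time'],o['contact_force'])
cv2.imwrite("pics/w3.png",im[:,:,::-1])
```

```text
[0.47358152 0.31245586 0.07233463] [-179.99525893   29.9958384  -179.86884931] 5.0 [-0.0893161  -0.00703354  0.49497671]
```

View pics/w3.png

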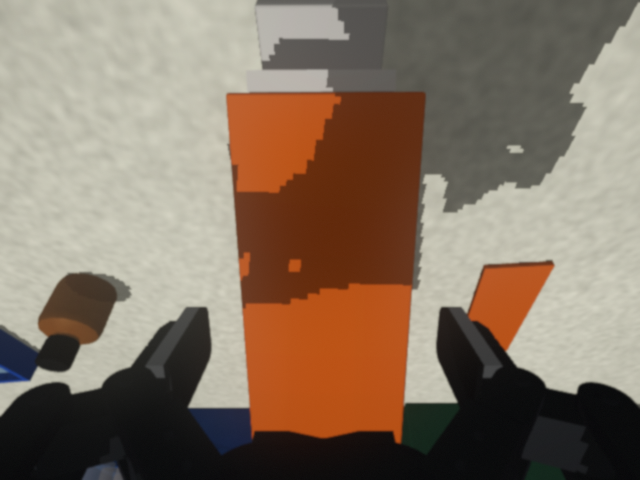

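The fingers straddle the sheet, with its edges at columns ~245 and ~410 and the pads at 205 and 440. I go slightly deeper and then close.

Emit:
step_arm(
  deltas=[
    {"translation": [0,0,0.004],"rot": [0,0,0],"fingers": 1},
    {"translation": [0,0,0.004],"rot": [0,0,0],"fingers": 0.7},
    {"translation": [0,0,0.004],"rot": [0,0,0],"fingers": 0.5},
    {"translation": [0,0,0.004],"rot": [0,0,0],"fingers": 0.5},
    {"translation": [0,0,0.004],"rot": [0,0,0],"fingers": 0.5},
  ],
)

```text
time: 5.5
ee_pos: [0.4753, 0.3125, 0.0694]
tool_rot: [180.0, 30.0, -179.9]
contact_force: [-6.7, -2.8, 8.1]
grip_width: 0.0604
grasp_force: 62.3
```

Emit:
step_arm(
  deltas=[
    {"translation": [0,0,0],"rot": [0,0,0],"fingers": 0.4},
    {"translation": [0,0,0],"rot": [0,0,0],"fingers": 0.3},
    {"translation": [0,0,0],"rot": [0,0,0],"fingers": 0.3},
    {"translation": [0,0,0],"rot": [0,0,0],"fingers": 0.3},
    {"translation": [0,0,0],"rot": [0,0,0],"fingers": 0.3},
  ],
)

```text
time: 6.0
ee_pos: [0.4753, 0.3125, 0.0693]
tool_rot: [180.0, 30.0, -179.9]
contact_force: [-8.3, -1.8, 8.5]
grip_width: 0.0604
grasp_force: 62.3
```

Emit:
step_arm(
  deltas=[
    {"translation": [0,0,-0.01],"rot": [0,0,0],"fingers": 0.3},
    {"translation": [0,0,-0.03],"rot": [0,0,0],"fingers": 0.3},
    {"translation": [0,0,-0.06],"rot": [0,0,0],"fingers": 0.3},
    {"translation": [0,0,-0.095],"rot": [0,0,0],"fingers": 0.3},
    {"translation": [0,0,-0.13],"rot": [0,0,0],"fingers": 0.3},
  ],
)

```text
time: 6.5
ee_pos: [0.4093, 0.3121, 0.1827]
tool_rot: [180.0, 30.0, -179.9]
contact_force: [-0.6, 0.3, -1.0]
grip_width: 0.0603
grasp_force: 65.7
```

Emit:
step_arm(
  deltas=[
    {"translation": [0,0,0],"rot": [0,6,0],"fingers": 0.3},
    {"translation": [0,0,0],"rot": [0,12,0],"fingers": 0.3},
    {"translation": [0,0,0],"rot": [0,18,0],"fingers": 0.3},
    {"translation": [0,0,0],"rot": [0,24,0],"fingers": 0.3},
    {"translation": [0,0,0],"rot": [0,30,0],"fingers": 0.3},
  ],
)

```text
time: 7.0
ee_pos: [0.4101, 0.3126, 0.1824]
tool_rot: [179.9, -0.2, -179.8]
contact_force: [-0.4, -0.2, -1.5]
grip_width: 0.0602
grasp_force: 65.7
```

Emit:
step_arm(
  deltas=[
    {"translation": [0,0,0],"rot": [0,0,0],"fingers": 0.3},
    {"translation": [0,0,0],"rot": [0,0,0],"fingers": 0.3},
  ],
)

```text
time: 7.2
ee_pos: [0.4104, 0.3121, 0.1813]
tool_rot: [-180.0, 0.1, -179.9]
contact_force: [0.8, -0.8, -0.6]
grip_width: 0.0603
grasp_force: 65.7
```

Run:
```python
from h import *
im=optics.capture("wrist");p=optics.camera_params("wrist")
o=r.get_obs();print(o['ee_pos'],o['tool_rot'],o['time'],o['joints'],o['grip_width'])
s=optics.capture("scene")
cv2.imwrite("pics/w4.png",cv2.hconcat([cv2.resize(im,(400,300)),cv2.resize(s[100:340,330:600],(340,300))])[:,:,::-1])
c=blobs(im,(5,150,40),(18,255,255),1500)[0];a=cv2.approxPolyDP(c,10,True)[:,0]; print(a.tolist())
```

```text
[0.4100897  0.31224367 0.18129652] [-1.79987198e+02  1.09693923e-01 -1.79852432e+02] 7.25 [ 3.32463833e+01  1.60072574e+01  9.67550354e+01 -7.66395854e-02
  6.71528226e+01 -5.68714674e+01] 0.060210138368109845
[[226, 95], [249, 443], [256, 432], [357, 431], [397, 443], [424, 94]]
```

View pics/w4.png

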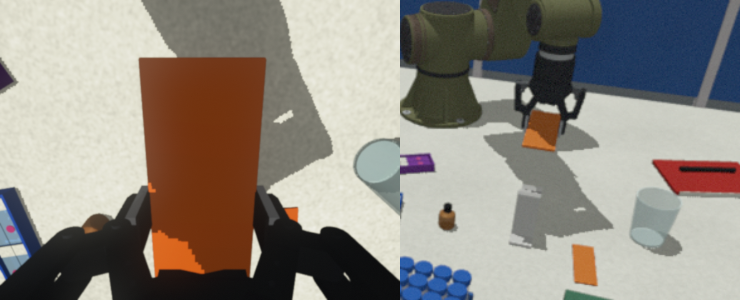

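Run:
```python
from h import *
im=cv2.imread("pics/w4.png")
im=optics.capture("wrist");p=optics.camera_params("wrist");o=r.get_obs()
R=Ro.from_euler('xyz',o['tool_rot'],degrees=True)
hsv=cv2.cvtColor(im,cv2.COLOR_RGB2HSV);m=cv2.inRange(hsv,(4,140,40),(19,255,255))
rows=list(range(100,290,10)); L=[];
for v in rows:
    u=np.where(m[v,150:470])[0]+150; L.append((v,u.min(),u.max()+1))
L=np.array(L,float)
a=np.polyfit(L[:,0],L[:,1],1);b=np.polyfit(L[:,0],L[:,2],1)
K=p["intrinsics"]
for v in (94.5,200,290):
    u0,u1=np.polyval(a,v),np.polyval(b,v); Z=K[0,0]*.062/(u1-u0)
    X=p["R"].T@(np.array([((u0+u1)/2-K[0,2])/K[0,0]*Z,(v-K[1,2])/K[1,1]*Z,Z])-p["t"])
    print(v,u1-u0,R.inv().apply(X-o['ee_pos']))
```

```text
94.5 201.98280701754373 [ 0.08304926 -0.00134007 -0.00594793]
200 186.36140350877187 [ 0.04996582 -0.00135741 -0.00599307]
290 173.03508771929825 [ 0.01702147 -0.00137467 -0.00603802]
```

Emit:
step_arm(
  deltas=[
    {"translation": [-0.002,-0.02,0],"rot": [0,0,0],"fingers": 0.3},
    {"translation": [-0.006,-0.06,0],"rot": [0,0,0],"fingers": 0.3},
    {"translation": [-0.011,-0.11,0],"rot": [0,0,0],"fingers": 0.3},
    {"translation": [-0.017,-0.155,0],"rot": [0,0,0],"fingers": 0.3},
    {"translation": [-0.023,-0.2,0],"rot": [0,0,0],"fingers": 0.3},
  ],
)

```text
time: 7.85
ee_pos: [0.4335, 0.1109, 0.1816]
tool_rot: [-180.0, 0.1, -179.8]
contact_force: [0.5, 0.0, 0.1]
grip_width: 0.0605
grasp_force: 65.7
```

Emit:
step_arm(
  deltas=[
    {"translation": [-0.005,-0.045,0],"rot": [0,0,-2],"fingers": 0.3},
    {"translation": [-0.01,-0.09,0],"rot": [0,0,-4],"fingers": 0.3},
    {"translation": [-0.015,-0.135,0],"rot": [0,0,-6],"fingers": 0.3},
    {"translation": [-0.019,-0.18,0],"rot": [0,0,-8],"fingers": 0.3},
    {"translation": [-0.023,-0.225,0],"rot": [0,0,-10],"fingers": 0.3},
  ],
)

```text
time: 8.35
ee_pos: [0.4572, -0.1141, 0.1817]
tool_rot: [-179.9, 0.1, -169.7]
contact_force: [1.1, 0.9, 0.3]
grip_width: 0.0603
grasp_force: 65.7
```

Run:
```python
from h import *
o=r.get_obs(); print(o['ee_pos'],o['tool_rot'],o['joints'][5],tool(np.array([.478,-.3204,.12])-o['ee_pos']))
```

```text
[ 0.45717817 -0.11410269  0.18170404] [-1.79923607e+02  6.45802268e-02 -1.69747960e+02] -118.68622087463301 [ 0.01629665 -0.20662705  0.06196127]
```

Emit:
step_arm(
  deltas=[
    {"translation": [0.004,-0.045,0.0],"rot": [0,0,-1.5],"fingers": 0.3},
    {"translation": [0.008,-0.09,0.0],"rot": [0,0,-3],"fingers": 0.3},
    {"translation": [0.012,-0.135,0.01],"rot": [0,0,-4.5],"fingers": 0.3},
    {"translation": [0.015,-0.18,0.025],"rot": [0,0,-5.3],"fingers": 0.3},
    {"translation": [0.0163,-0.2066,0.04],"rot": [0,0,-5.3],"fingers": 0.3},
  ],
)

```text
time: 8.85
ee_pos: [0.4776, -0.3213, 0.1411]
tool_rot: [-179.9, 0.0, -164.6]
contact_force: [0.4, 0.4, -0.4]
grip_width: 0.06
grasp_force: 65.7
```

Emit:
step_arm(
  deltas=[
    {"translation": [0,0,0.02],"rot": [0,0,0],"fingers": 0.3},
    {"translation": [0,0,0.04],"rot": [0,0,0],"fingers": 0.3},
    {"translation": [0,0,0.055],"rot": [0,0,0],"fingers": 0.3},
    {"translation": [0,0,0.06],"rot": [0,0,0],"fingers": 0.3},
    {"translation": [0,0,0.06],"rot": [0,0,0],"fingers": 0.3},
  ],
)

```text
time: 9.35
ee_pos: [0.4778, -0.3185, 0.0813]
tool_rot: [180.0, -0.0, -164.5]
contact_force: [0.8, 0.1, -1.2]
grip_width: 0.0599
grasp_force: 65.7
```

Run:
```python
from h import *
for i in range(3): im=optics.capture("wrist")
p=optics.camera_params("wrist")
o=r.get_obs();print(o['ee_pos'],o['tool_rot'],o['time'],o['joints'][5],tool(np.array([.478,-.3204,.06])-o['ee_pos']))
s=optics.capture("scene");t=optics.capture("top")
np.savez("w5.npz",im=im,**p)
cv2.imwrite("pics/w5.png",cv2.hconcat([cv2.resize(im,(400,300)),cv2.resize(s[160:300,170:310],(400,300))])[:,:,::-1])
```

```text
[ 0.47828278 -0.31899012  0.0824339 ] [-1.79918800e+02  5.56931642e-02 -1.64551180e+02] 9.5 -142.79528215357305 [ 0.00066993 -0.00125182  0.02243506]
```

View pics/w5.png

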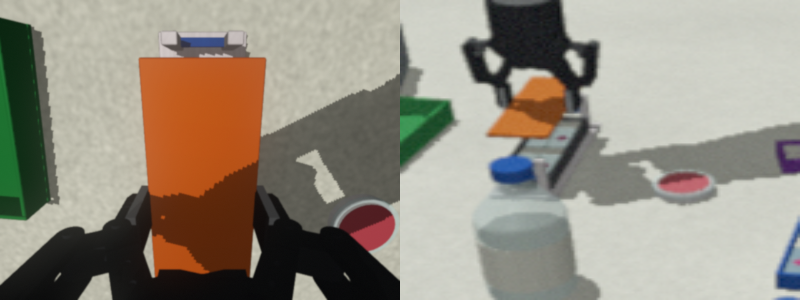

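Run:
```python
from h import *
d=np.load("w5.npz"); im=d["im"]; p={k:d[k] for k in ("intrinsics","R","t")}
o=r.get_obs();R=Ro.from_euler('xyz',o['tool_rot'],degrees=True)
c=cv2.resize(im[35:105,210:440],None,fx=3.4,fy=3.4,interpolation=2)
cv2.imwrite("pics/w5c.png",c[:,:,::-1])
for v in range(50,100,10):
  for u in (258,270,283,365,378,392): 
    x=R.inv().apply(ray(p,(u,v),.058)-o['ee_pos']); print(v,u,np.round(x*1000,1)[:2],end=' ')
  print()
```

```text
50 258 [ 99.7 -25.5] 50 270 [ 99.7 -21.1] 50 283 [ 99.7 -16.3] 50 365 [99.7 13.8] 50 378 [99.7 18.6] 50 392 [99.7 23.8] 
60 258 [ 96.3 -25.7] 60 270 [ 96.3 -21.2] 60 283 [ 96.3 -16.4] 60 365 [96.3 13.9] 60 378 [96.3 18.7] 60 392 [96.3 23.9] 
70 258 [ 92.9 -25.9] 70 270 [ 92.9 -21.4] 70 283 [ 92.9 -16.5] 70 365 [92.9 14. ] 70 378 [92.9 18.9] 70 392 [92.9 24.1] 
80 258 [ 89.4 -26.1] 80 270 [ 89.4 -21.5] 80 283 [ 89.4 -16.7] 80 365 [89.4 14.2] 80 378 [89.4 19. ] 80 392 [89.4 24.3] 
90 258 [ 85.9 -26.2] 90 270 [ 85.9 -21.7] 90 283 [ 85.9 -16.8] 90 365 [85.8 14.3] 90 378 [85.8 19.2] 90 392 [85.8 24.5]
```

View pics/w5c.png

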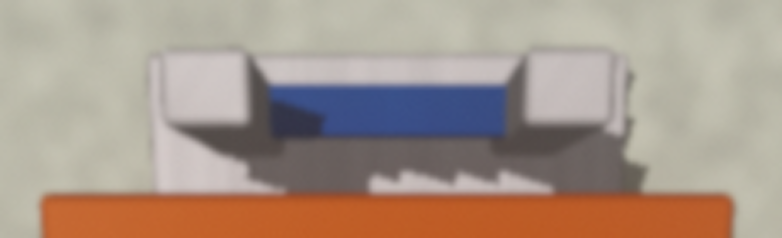

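Both post tops lie at the same rows (50–71) and are centred on the jaws, so yaw and the across-position are good. The sheet needs about 3 mm along tool +x to centre between the posts.

Emit:
step_arm(
  deltas=[
    {"translation": [0.003,0,0],"rot": [0,0,0],"fingers": 0.3},
    {"translation": [0.003,0,0.01],"rot": [0,0,0],"fingers": 0.3},
    {"translation": [0.003,0,0.023],"rot": [0,0,0],"fingers": 0.3},
    {"translation": [0.003,0,0.036],"rot": [0,0,0],"fingers": 0.3},
    {"translation": [0.003,0,0.044],"rot": [0,0,0],"fingers": 0.3},
  ],
)

```text
time: 10.1
ee_pos: [0.4743, -0.3192, 0.0353]
tool_rot: [179.9, -0.1, -164.6]
contact_force: [-0.6, -0.0, -0.5]
grip_width: 0.0604
grasp_force: 65.7
```

Emit:
step_arm(
  deltas=[
    {"translation": [0,0,0.002],"rot": [0,0,0],"fingers": 0.3},
    {"translation": [0,0,0.003],"rot": [0,0,0],"fingers": 0.3},
    {"translation": [0,0,0.004],"rot": [0,0,0],"fingers": 0.3},
  ],
)

```text
time: 10.4
ee_pos: [0.4751, -0.3198, 0.0336]
tool_rot: [-180.0, 0.0, -164.6]
contact_force: [-1.0, -0.0, -0.4]
grip_width: 0.06
grasp_force: 65.7
```

Run:
```python
from h import *
s=optics.capture("scene");o=r.get_obs();print(o['ee_pos'],o['contact_force'],o['ft_torque'])
cv2.imwrite("pics/s6.png",cv2.resize(s[180:280,180:280],None,fx=6,fy=6,interpolation=2)[:,:,::-1])
```

```text
[ 0.47510371 -0.31977024  0.0335713 ] [-0.20347132  0.73003574 -1.05797156] [ 0.01121729 -0.01872693 -0.00884105]
```

No contact yet, so I step down in small increments.

Emit:
step_arm(
  deltas=[
    {"translation": [0,0,0.001],"rot": [0,0,0],"fingers": 0.3},
    {"translation": [0,0,0.002],"rot": [0,0,0],"fingers": 0.3},
    {"translation": [0,0,0.002],"rot": [0,0,0],"fingers": 0.3},
  ],
)

```text
time: 10.75
ee_pos: [0.4749, -0.3196, 0.0314]
tool_rot: [-180.0, 0.0, -164.6]
contact_force: [0.4, -0.1, -1.2]
grip_width: 0.0605
grasp_force: 65.7
```

Emit:
step_arm(
  deltas=[
    {"translation": [0,0,0.001],"rot": [0,0,0],"fingers": 0.3},
    {"translation": [0,0,0.001],"rot": [0,0,0],"fingers": 0.3},
  ],
)

```text
time: 10.95
ee_pos: [0.4749, -0.3196, 0.0303]
tool_rot: [180.0, -0.0, -164.6]
contact_force: [-0.4, -0.6, -0.3]
grip_width: 0.0604
grasp_force: 65.7
```

Emit:
step_arm(
  deltas=[
    {"translation": [0,0,0.001],"rot": [0,0,0],"fingers": 0.3},
    {"translation": [0,0,0.001],"rot": [0,0,0],"fingers": 0.3},
  ],
)

```text
time: 11.15
ee_pos: [0.4749, -0.3196, 0.0292]
tool_rot: [180.0, -0.0, -164.6]
contact_force: [0.1, 0.6, -1.0]
grip_width: 0.0598
grasp_force: 65.7
```

Emit:
step_arm(
  deltas=[
    {"translation": [0,0,0.001],"rot": [0,0,0],"fingers": 0.3},
    {"translation": [0,0,0.001],"rot": [0,0,0],"fingers": 0.3},
  ],
)

```text
time: 11.35
ee_pos: [0.4749, -0.3196, 0.0283]
tool_rot: [180.0, -0.0, -164.6]
contact_force: [-0.5, -0.3, -1.6]
grip_width: 0.0603
grasp_force: 65.7
```

Emit:
step_arm(
  deltas=[
    {"translation": [0,0,0.001],"rot": [0,0,0],"fingers": 0.3},
    {"translation": [0,0,0.001],"rot": [0,0,0],"fingers": 0.3},
  ],
)

```text
time: 11.55
ee_pos: [0.4749, -0.3196, 0.0272]
tool_rot: [180.0, -0.0, -164.6]
contact_force: [-0.5, 0.3, -1.3]
grip_width: 0.06
grasp_force: 65.7
```

Run:
```python
from h import *
s=optics.capture("scene");o=r.get_obs();print(o['ee_pos'],o['contact_force'],o['ft_torque'])
cv2.imwrite("pics/s6.png",cv2.resize(s[180:280,180:280],None,fx=6,fy=6,interpolation=2)[:,:,::-1])
```

```text
[ 0.47488083 -0.31962231  0.02730294] [ 0.02939544 -0.08266009 -0.91598751] [ 0.00750607 -0.03166042 -0.01137377]
```

View pics/s6.png

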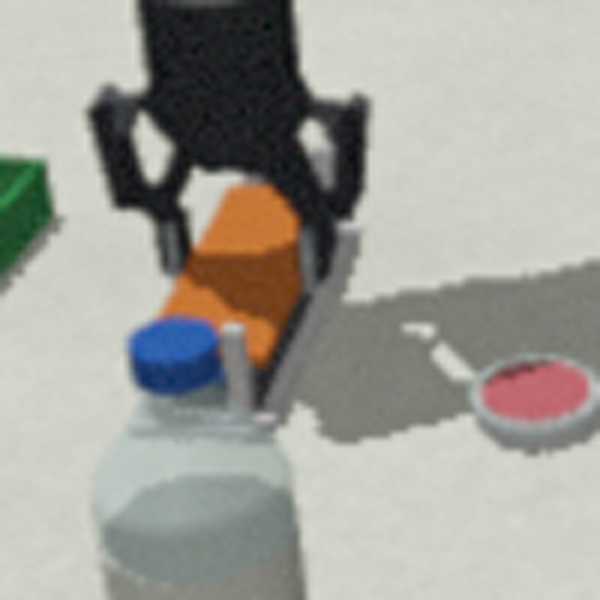

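That last view made 11 pictures, one over the allowed 10, so I view no more and work from numbers. The sheet is inside the posts and close to the rim. I continue down until contact.

Emit:
step_arm(
  deltas=[
    {"translation": [0,0,0.001],"rot": [0,0,0],"fingers": 0.3},
    {"translation": [0,0,0.001],"rot": [0,0,0],"fingers": 0.3},
  ],
)

```text
time: 11.8
ee_pos: [0.4749, -0.3196, 0.0263]
tool_rot: [180.0, -0.0, -164.6]
contact_force: [-0.2, 0.4, -0.9]
grip_width: 0.0602
grasp_force: 65.7
```

Emit:
step_arm(
  deltas=[
    {"translation": [0,0,0.001],"rot": [0,0,0],"fingers": 0.3},
    {"translation": [0,0,0.001],"rot": [0,0,0],"fingers": 0.3},
  ],
)

```text
time: 12.0
ee_pos: [0.4749, -0.3196, 0.0252]
tool_rot: [180.0, -0.0, -164.6]
contact_force: [-0.8, 0.7, -1.3]
grip_width: 0.0601
grasp_force: 65.7
```

Emit:
step_arm(
  deltas=[
    {"translation": [0,0,0.001],"rot": [0,0,0],"fingers": 0.3},
    {"translation": [0,0,0.001],"rot": [0,0,0],"fingers": 0.3},
  ],
)

```text
time: 12.2
ee_pos: [0.475, -0.3197, 0.0246]
tool_rot: [-180.0, 0.0, -164.6]
contact_force: [-0.8, 0.2, 2.0]
grip_width: 0.0601
grasp_force: 65.9
```

Emit:
step_arm(
  deltas=[
    {"translation": [0,0,0.001],"rot": [0,0,0],"fingers": 0.3},
    {"translation": [0,0,0.001],"rot": [0,0,0],"fingers": 0.3},
  ],
)

```text
time: 12.4
ee_pos: [0.475, -0.3198, 0.0244]
tool_rot: [-180.0, 0.0, -164.6]
contact_force: [-6.3, 4.2, 14.6]
grip_width: 0.06
grasp_force: 67.1
```

Emit:
step_arm(
  deltas=[
    {"translation": [0,0,0.0007],"rot": [0,0,0],"fingers": 0.3},
    {"translation": [0,0,0.0007],"rot": [0,0,0],"fingers": 0.3},
  ],
)

```text
time: 12.6
ee_pos: [0.4751, -0.3198, 0.0244]
tool_rot: [-180.0, 0.0, -164.6]
contact_force: [-9.5, 7.2, 22.7]
grip_width: 0.0599
grasp_force: 67.9
```

Contact was at TCP z 0.0244. I ease back up, then release.

Emit:
step_arm(
  deltas=[
    {"translation": [0,0,-0.0015],"rot": [0,0,0],"fingers": 0.3},
    {"translation": [0,0,-0.0017],"rot": [0,0,0],"fingers": 0.6},
    {"translation": [0,0,-0.0017],"rot": [0,0,0],"fingers": 0.85},
    {"translation": [0,0,-0.0017],"rot": [0,0,0],"fingers": 1},
    {"translation": [0,0,-0.0017],"rot": [0,0,0],"fingers": 1},
  ],
)

```text
time: 13.1
ee_pos: [0.4749, -0.3196, 0.0242]
tool_rot: [180.0, -0.0, -164.6]
contact_force: [0.3, -0.6, 0.1]
grip_width: 0.0854
grasp_force: 0.0
```

Emit:
step_arm(
  deltas=[
    {"translation": [0,0,-0.005],"rot": [0,0,0],"fingers": 1},
    {"translation": [0,0,-0.02],"rot": [0,0,0],"fingers": 1},
    {"translation": [0,0,-0.06],"rot": [0,0,0],"fingers": 1},
    {"translation": [0,0,-0.11],"rot": [0,0,0],"fingers": 1},
    {"translation": [0,0,-0.16],"rot": [0,0,0],"fingers": 1},
  ],
)

```text
time: 13.6
ee_pos: [0.4746, -0.3194, 0.1874]
tool_rot: [-180.0, 0.0, -164.6]
contact_force: [-0.5, -0.2, 0.5]
grip_width: 0.0852
grasp_force: 0.0
```

Emit:
step_arm(
  deltas=[
    {"translation": [0,0,-0.05],"rot": [0,0,0],"fingers": 1},
    {"translation": [0,0,-0.1],"rot": [0,0,0],"fingers": 1},
    {"translation": [0,0,-0.11],"rot": [0,0,0],"fingers": 1},
    {"translation": [0,0,-0.11],"rot": [0,0,0],"fingers": 1},
  ],
)

```text
time: 14.0
ee_pos: [0.4751, -0.3197, 0.2972]
tool_rot: [-179.8, 0.2, -164.6]
contact_force: [1.2, -0.1, 0.0]
grip_width: 0.0855
grasp_force: 0.0
```

Run:
```python
from h import *
for i in range(3): im=optics.capture("wrist")
p=optics.camera_params("wrist");o=r.get_obs();print(o['ee_pos'],o['tool_rot'],o['time'])
np.savez("w7.npz",im=im,**p)
for c in blobs(im,(4,140,40),(19,255,255),1500)[:2]:
    P=np.array([ray(p,u,.034)[:2] for u in c[:,0]],np.float32)*1000
    print(cv2.approxPolyDP(c,8,True)[:,0].tolist(),cv2.minAreaRect(P))
```

```text
[ 0.47448328 -0.31933779  0.2927909 ] [ 1.79879959e+02 -9.29175623e-02 -1.64569086e+02] 14.15
[[292, 105], [295, 267], [350, 269], [354, 104]] ((476.0500793457031, -320.1500244140625), (169.4137725830078, 60.814659118652344), 15.421231269836426)
```

The sheet lies flat and square at (0.476, -0.320) with yaw 15.4°. Next is the blue tray.

Emit:
step_arm(
  deltas=[
    {"translation": [-0.02,0.035,0],"rot": [0,0,0],"fingers": 1},
    {"translation": [-0.04,0.07,0],"rot": [0,0,1],"fingers": 1},
    {"translation": [-0.062,0.105,0],"rot": [0,0,2],"fingers": 1},
    {"translation": [-0.084,0.14,0.01],"rot": [0,0,3],"fingers": 1},
    {"translation": [-0.105,0.175,0.02],"rot": [0,0,3],"fingers": 1},
  ],
)

```text
time: 14.65
ee_pos: [0.5294, -0.1213, 0.2726]
tool_rot: [179.9, -0.1, -167.6]
contact_force: [0.8, 0.4, -0.3]
grip_width: 0.0856
grasp_force: 0.0
```

Emit:
step_arm(
  deltas=[
    {"translation": [-0.025,0.035,0.01],"rot": [0,0,1],"fingers": 1},
    {"translation": [-0.048,0.07,0.02],"rot": [0,0,2],"fingers": 1},
    {"translation": [-0.07,0.105,0.03],"rot": [0,0,2.6],"fingers": 1},
    {"translation": [-0.082,0.139,0.03],"rot": [0,0,2.6],"fingers": 1},
    {"translation": [-0.082,0.139,0.03],"rot": [0,0,2.6],"fingers": 1},
  ],
)

```text
time: 15.15
ee_pos: [0.5793, 0.0341, 0.242]
tool_rot: [179.9, -0.2, -169.9]
contact_force: [0.9, -1.1, 0.3]
grip_width: 0.0853
grasp_force: 0.0
```

Run:
```python
from h import *
for i in range(3): im=optics.capture("wrist")
p=optics.camera_params("wrist");o=r.get_obs();print(o['ee_pos'],o['tool_rot'],o['time'])
np.savez("w8.npz",im=im,**p)
for c in blobs(im,(100,90,20),(125,255,255),1500)[:3]:
    P=np.array([ray(p,u,.022)[:2] for u in c[:,0]],np.float32)*1000
    q=cv2.minAreaRect(P); print(cv2.boundingRect(c),cv2.approxPolyDP(c,8,True)[:,0].tolist(),q,tool(np.array([*q[0],100])/1000-o['ee_pos']))
```

```text
[0.57933856 0.02995338 0.24324943] [ 1.79991090e+02 -1.14813968e-01 -1.70162612e+02] 15.3
(290, 107, 65, 175) [[291, 107], [294, 279], [348, 281], [354, 110]] ((581.0542602539062, 27.56987953186035), (163.56687927246094, 55.51445388793945), 9.788333892822266) [-0.0015703  -0.00266387  0.14324616]
(307, 378, 153, 71) [[307, 434], [319, 438], [321, 419], [335, 413], [346, 433], [358, 418], [377, 431], [401, 423], [413, 448], [413, 429], [438, 438], [459, 406], [454, 395], [319, 379]] ((812.3280029296875, 136.661376953125), (82.40322875976562, 162.162109375), 1.3460042476654053) [-0.24808159  0.06531     0.14276275]
```

Emit:
step_arm(
  deltas=[
    {"translation": [-0.001,-0.0015,0.03],"rot": [0,0,0],"fingers": 1},
    {"translation": [-0.001,-0.0015,0.075],"rot": [0,0,0],"fingers": 1},
    {"translation": [-0.001,-0.0015,0.12],"rot": [0,0,0],"fingers": 1},
    {"translation": [-0.001,-0.0015,0.155],"rot": [0,0,0],"fingers": 1},
    {"translation": [-0.001,-0.0015,0.18],"rot": [0,0,0],"fingers": 1},
  ],
)

```text
time: 15.8
ee_pos: [0.5797, 0.0276, 0.0615]
tool_rot: [180.0, -0.2, -170.3]
contact_force: [0.1, -0.4, 0.3]
grip_width: 0.0857
grasp_force: 0.0
```

Emit:
step_arm(
  deltas=[
    {"translation": [0,0,0],"rot": [0,0,0],"fingers": 1},
  ],
)

```text
time: 15.9
ee_pos: [0.5789, 0.0278, 0.0609]
tool_rot: [179.9, -0.4, -170.3]
contact_force: [-0.2, 0.5, 0.6]
grip_width: 0.0853
grasp_force: 0.0
```

Run:
```python
from h import *
im=optics.capture("wrist");p=optics.camera_params("wrist");o=r.get_obs();print(o['ee_pos'],o['tool_rot'],o['time'])
hsv=cv2.cvtColor(im,cv2.COLOR_RGB2HSV)
m=cv2.inRange(hsv,(100,90,20),(125,255,255))
for v in (150,200,250):
    u=np.where(m[v,215:430])[0]+215
    print(v,u.min(),u.max(),[tool(ray(p,(k,v),.022)-o['ee_pos'])[:2].round(4) for k in (u.min(),u.max()+1)])
v=np.where(m[:,300:350].any(1))[0];print(v.min(),tool(ray(p,(320,v.min()),.022)-o['ee_pos']))
```

```text
[0.58019612 0.02794285 0.06338985] [ 1.79972672e+02 -1.66152341e-01 -1.70253331e+02] 15.95
150 263 390 [array([ 0.0618, -0.028 ]), array([0.0618, 0.0282])]
200 266 387 [array([ 0.0394, -0.0277]), array([0.0394, 0.028 ])]
250 268 385 [array([ 0.0151, -0.0279]), array([0.0151, 0.0282])]
106 [ 0.0801516  -0.00295044  0.04162105]
```

Emit:
step_arm(
  deltas=[
    {"translation": [0,0,0.015],"rot": [0,0,0],"fingers": 1},
    {"translation": [0,0,0.03],"rot": [0,0,0],"fingers": 1},
    {"translation": [0,0,0.04],"rot": [0,0,0],"fingers": 1},
    {"translation": [0,0,0.046],"rot": [0,0,0],"fingers": 1},
    {"translation": [0,0,0.046],"rot": [0,0,0],"fingers": 1},
  ],
)

```text
time: 16.45
ee_pos: [0.5806, 0.0291, 0.0175]
tool_rot: [180.0, -0.1, -170.2]
contact_force: [-0.3, 0.0, -0.4]
grip_width: 0.0859
grasp_force: 0.0
```

Emit:
step_arm(
  deltas=[
    {"translation": [0,0,0],"rot": [0,0,0],"fingers": 0.8},
    {"translation": [0,0,0],"rot": [0,0,0],"fingers": 0.65},
    {"translation": [0,0,0],"rot": [0,0,0],"fingers": 0.5},
    {"translation": [0,0,0],"rot": [0,0,0],"fingers": 0.3},
    {"translation": [0,0,0],"rot": [0,0,0],"fingers": 0.3},
  ],
)

```text
time: 16.95
ee_pos: [0.5815, 0.0291, 0.0195]
tool_rot: [-180.0, 0.1, -170.2]
contact_force: [-1.6, 0.1, 5.3]
grip_width: 0.0541
grasp_force: 63.9
```

Emit:
step_arm(
  deltas=[
    {"translation": [0,0,0],"rot": [0,0,0],"fingers": 0.3},
    {"translation": [0,0,0],"rot": [0,0,0],"fingers": 0.3},
    {"translation": [0,0,-0.003],"rot": [0,0,0],"fingers": 0.3},
    {"translation": [0,0,-0.006],"rot": [0,0,0],"fingers": 0.3},
    {"translation": [0,0,-0.01],"rot": [0,0,0],"fingers": 0.3},
  ],
)

```text
time: 17.45
ee_pos: [0.5808, 0.0291, 0.0285]
tool_rot: [180.0, -0.0, -170.2]
contact_force: [-1.0, -0.7, -2.5]
grip_width: 0.0538
grasp_force: 63.6
```

Emit:
step_arm(
  deltas=[
    {"translation": [0,0,-0.015],"rot": [0,0,0],"fingers": 0.3},
    {"translation": [0,0,-0.045],"rot": [0,0,0],"fingers": 0.3},
    {"translation": [0,0,-0.08],"rot": [0,0,0],"fingers": 0.3},
    {"translation": [0,0,-0.11],"rot": [0,0,0],"fingers": 0.3},
    {"translation": [0,0,-0.125],"rot": [0,0,0],"fingers": 0.3},
  ],
)

```text
time: 17.95
ee_pos: [0.5817, 0.0291, 0.1572]
tool_rot: [-180.0, 0.2, -170.2]
contact_force: [-0.3, 0.0, -2.4]
grip_width: 0.0539
grasp_force: 64.1
```

Emit:
step_arm(
  deltas=[
    {"translation": [0.008,-0.016,0],"rot": [0,0,0],"fingers": 0.3},
    {"translation": [0.022,-0.045,0],"rot": [0,0,-1],"fingers": 0.3},
    {"translation": [0.04,-0.08,0],"rot": [0,0,-2],"fingers": 0.3},
    {"translation": [0.058,-0.115,0],"rot": [0,0,-3],"fingers": 0.3},
    {"translation": [0.075,-0.15,0],"rot": [0,0,-4],"fingers": 0.3},
  ],
)

```text
time: 18.45
ee_pos: [0.531, -0.1334, 0.1521]
tool_rot: [179.9, -0.1, -166.1]
contact_force: [0.5, -0.7, -3.2]
grip_width: 0.0536
grasp_force: 64.1
```

Run:
```python
from h import *
o=r.get_obs(); print(o['ee_pos'],o['tool_rot'],o['grip_width'],tool(np.array([.476,-.32,.105])-o['ee_pos']))
```

```text
[ 0.53099766 -0.1333944   0.15208667] [ 1.79938787e+02 -1.13383873e-01 -1.66133061e+02] 0.05364796511734461 [ 0.09802474 -0.16803622  0.04710125]
```

Emit:
step_arm(
  deltas=[
    {"translation": [0.02,-0.034,0],"rot": [0,0,-0.5],"fingers": 0.3},
    {"translation": [0.04,-0.068,0],"rot": [0,0,-1],"fingers": 0.3},
    {"translation": [0.06,-0.103,0],"rot": [0,0,-1.6],"fingers": 0.3},
    {"translation": [0.08,-0.138,0],"rot": [0,0,-1.6],"fingers": 0.3},
    {"translation": [0.092,-0.158,0.01],"rot": [0,0,-1.6],"fingers": 0.3},
  ],
)

```text
time: 18.95
ee_pos: [0.4794, -0.3101, 0.1431]
tool_rot: [-180.0, -0.0, -164.7]
contact_force: [0.8, 1.1, -2.5]
grip_width: 0.0539
grasp_force: 64.1
```

Emit:
step_arm(
  deltas=[
    {"translation": [0.006,-0.01,0.01],"rot": [0,0,0],"fingers": 0.3},
    {"translation": [0.006,-0.01,0.025],"rot": [0,0,0],"fingers": 0.3},
    {"translation": [0.006,-0.01,0.037],"rot": [0,0,0],"fingers": 0.3},
    {"translation": [0.006,-0.01,0.037],"rot": [0,0,0],"fingers": 0.3},
    {"translation": [0.006,-0.01,0.037],"rot": [0,0,0],"fingers": 0.3},
  ],
)

```text
time: 19.45
ee_pos: [0.4783, -0.3173, 0.1061]
tool_rot: [180.0, -0.0, -164.5]
contact_force: [0.1, -0.3, -2.9]
grip_width: 0.0539
grasp_force: 64.1
```

Run:
```python
from h import *
for i in range(3): im=optics.capture("wrist")
p=optics.camera_params("wrist");o=r.get_obs();print(o['ee_pos'],o['tool_rot'],o['time'])
np.savez("w9.npz",im=im,**p)
hsv=cv2.cvtColor(im,cv2.COLOR_RGB2HSV)
m=cv2.inRange(hsv,(100,90,20),(125,255,255))
for c in blobs(im,(100,90,20),(125,255,255),200)[:4]: print("blue",cv2.boundingRect(c))
for c in blobs(im,(4,140,30),(19,255,255),60)[:4]: print("orange",cv2.boundingRect(c),cv2.approxPolyDP(c,4,True)[:,0].tolist())
# bright post tops
g=hsv[:,:,2]
for v in range(40,130,6): print(v,g[v,250:400:4].tolist())
```

```text
[ 0.47849167 -0.31790192  0.10704485] [-1.79949380e+02  3.90169581e-02 -1.64525313e+02] 19.6
blue (237, 96, 175, 343)
blue (291, 65, 62, 13)
orange (261, 90, 123, 5) [[261, 92], [383, 93]]
40 [184, 184, 181, 181, 179, 181, 182, 182, 183, 177, 179, 189, 189, 181, 183, 185, 185, 186, 184, 184, 186, 185, 184, 181, 181, 180, 179, 179, 175, 179, 186, 184, 181, 179, 179, 177, 179, 181]
46 [178, 183, 181, 179, 175, 176, 176, 175, 180, 176, 178, 184, 187, 184, 185, 186, 186, 183, 183, 182, 185, 187, 188, 186, 180, 179, 181, 183, 185, 188, 190, 190, 187, 181, 179, 184, 183, 184]
52 [185, 188, 183, 180, 178, 177, 178, 176, 175, 179, 182, 187, 188, 181, 179, 181, 181, 182, 184, 183, 183, 182, 188, 186, 179, 179, 185, 183, 183, 188, 190, 191, 192, 190, 185, 188, 182, 183]
58 [185, 186, 180, 199, 191, 197, 196, 197, 197, 141, 192, 196, 195, 193, 190, 191, 196, 192, 194, 194, 189, 192, 195, 194, 193, 193, 182, 177, 191, 191, 190, 190, 168, 189, 174, 182, 178, 177]
64 [185, 182, 176, 201, 193, 199, 200, 201, 200, 127, 96, 164, 158, 157, 155, 155, 158, 156, 158, 158, 155, 154, 157, 153, 154, 153, 96
[... 1219 characters left out ...]
 155, 155, 154, 154, 154, 154, 154, 154, 153, 154, 154, 153, 153, 153, 152, 152, 152, 152, 151, 151, 150, 149, 149, 149, 149, 149, 149, 148, 147, 147, 148, 148]
112 [80, 67, 75, 81, 81, 81, 82, 82, 99, 90, 82, 81, 82, 81, 86, 82, 82, 82, 91, 84, 81, 81, 83, 90, 81, 81, 80, 80, 82, 80, 81, 80, 82, 82, 81, 69, 69, 108]
118 [87, 67, 93, 100, 98, 142, 152, 144, 150, 153, 152, 151, 141, 116, 151, 151, 150, 131, 148, 152, 151, 141, 128, 148, 149, 147, 136, 108, 145, 149, 147, 129, 127, 147, 147, 100, 76, 116]
124 [98, 67, 118, 197, 193, 186, 184, 189, 190, 189, 194, 188, 191, 187, 186, 188, 189, 186, 155, 173, 197, 193, 186, 183, 188, 190, 189, 194, 187, 190, 187, 187, 187, 188, 187, 148, 76, 124]
```

Run:
```python
from h import *
d=np.load("w9.npz"); im=d["im"]; p={k:d[k] for k in ("intrinsics","R","t")}
o=r.get_obs(); zt=o['ee_pos'][2]
hsv=cv2.cvtColor(im,cv2.COLOR_RGB2HSV);m=cv2.inRange(hsv,(100,90,20),(125,255,255));g=hsv[:,:,2]
T=lambda u,v,z:(tool(ray(p,(u,v),z)-o['ee_pos'])*1000).round(1)[:2]
print("col",g[50:80,272].tolist(),g[50:80,366].tolist())
print("row",g[62,255:292].tolist(),g[62,350:392].tolist())
for v in (100,106): 
    u=np.where(m[v,225:430])[0]+225; print(v,u.min(),u.max(),T(u.min(),v,zt+.004),T(u.max()+1,v,zt+.004))
print("edge x",T(320,96,zt+.004))
for uv in ((262,56),(262,74),(286,65),(356,65),(379,65),(320,65)): print(uv,T(*uv,.058))
o2=[ (261,92),(383,93)]
```

```text
col [176, 176, 177, 178, 176, 171, 172, 185, 196, 201, 201, 199, 199, 199, 199, 198, 198, 198, 197, 197, 197, 197, 193, 180, 152, 118, 92, 94, 124, 163] [189, 188, 188, 187, 183, 174, 170, 181, 191, 193, 192, 193, 192, 192, 192, 193, 193, 192, 193, 192, 192, 191, 186, 173, 146, 112, 87, 77, 76, 75]
row [183, 183, 180, 176, 176, 190, 201, 202, 191, 179, 184, 195, 199, 201, 200, 200, 199, 199, 200, 200, 200, 202, 202, 201, 201, 201, 201, 201, 199, 188, 163, 126, 95, 90, 112, 146, 174] [188, 185, 175, 149, 116, 104, 124, 157, 181, 191, 194, 195, 194, 194, 193, 193, 192, 193, 192, 194, 193, 193, 193, 193, 192, 191, 189, 180, 164, 165, 182, 191, 189, 180, 156, 128, 137, 168, 182, 185, 185, 183]
100 237 410 [ 81.9 -28.5] [81.9 26. ]
106 237 410 [ 80.1 -28.6] [80.1 26.1]
edge x [83.1 -2.5]
(262, 56) [100.6 -27.6]
(262, 74) [ 93.5 -28. ]
(286, 65) [ 97.1 -17.5]
(356, 65) [97.1 12.6]
(379, 65) [97.1 22.5]
(320, 65) [97.1 -2.9]
```

Emit:
step_arm(
  deltas=[
    {"translation": [0.001,-0.0013,0.005],"rot": [0,0,0],"fingers": 0.3},
    {"translation": [0.001,-0.0013,0.017],"rot": [0,0,0],"fingers": 0.3},
    {"translation": [0.001,-0.0013,0.03],"rot": [0,0,0],"fingers": 0.3},
    {"translation": [0.001,-0.0013,0.04],"rot": [0,0,0],"fingers": 0.3},
    {"translation": [0.001,-0.0013,0.045],"rot": [0,0,0],"fingers": 0.3},
  ],
)

```text
time: 20.1
ee_pos: [0.4769, -0.3194, 0.0596]
tool_rot: [179.9, -0.1, -164.6]
contact_force: [0.2, -0.3, -2.1]
grip_width: 0.0533
grasp_force: 64.1
```

Emit:
step_arm(
  deltas=[
    {"translation": [0,0,0.001],"rot": [0,0,0],"fingers": 0.3},
    {"translation": [0,0,0.002],"rot": [0,0,0],"fingers": 0.3},
    {"translation": [0,0,0.002],"rot": [0,0,0],"fingers": 0.3},
    {"translation": [0,0,0.003],"rot": [0,0,0],"fingers": 0.3},
    {"translation": [0,0,0.003],"rot": [0,0,0],"fingers": 0.3},
  ],
)

```text
time: 20.6
ee_pos: [0.4774, -0.3197, 0.0585]
tool_rot: [-180.0, 0.0, -164.6]
contact_force: [0.1, 0.6, -2.0]
grip_width: 0.0538
grasp_force: 64.1
```

Emit:
step_arm(
  deltas=[
    {"translation": [0,0,0.001],"rot": [0,0,0],"fingers": 0.3},
    {"translation": [0,0,0.001],"rot": [0,0,0],"fingers": 0.3},
    {"translation": [0,0,0.002],"rot": [0,0,0],"fingers": 0.3},
    {"translation": [0,0,0.002],"rot": [0,0,0],"fingers": 0.3},
  ],
)

```text
time: 21.0
ee_pos: [0.4773, -0.3197, 0.0563]
tool_rot: [180.0, -0.0, -164.6]
contact_force: [-0.2, -0.2, -3.3]
grip_width: 0.054
grasp_force: 64.1
```

Emit:
step_arm(
  deltas=[
    {"translation": [0,0,0.001],"rot": [0,0,0],"fingers": 0.3},
    {"translation": [0,0,0.001],"rot": [0,0,0],"fingers": 0.3},
    {"translation": [0,0,0.002],"rot": [0,0,0],"fingers": 0.3},
    {"translation": [0,0,0.002],"rot": [0,0,0],"fingers": 0.3},
  ],
)

```text
time: 21.4
ee_pos: [0.4773, -0.3197, 0.0542]
tool_rot: [180.0, -0.0, -164.6]
contact_force: [-0.0, -0.3, -3.1]
grip_width: 0.0539
grasp_force: 64.1
```

Emit:
step_arm(
  deltas=[
    {"translation": [0,0,0.0007],"rot": [0,0,0],"fingers": 0.3},
    {"translation": [0,0,0.0007],"rot": [0,0,0],"fingers": 0.3},
  ],
)

```text
time: 21.6
ee_pos: [0.4774, -0.3197, 0.0536]
tool_rot: [180.0, -0.0, -164.6]
contact_force: [0.5, -0.2, -2.5]
grip_width: 0.0538
grasp_force: 64.1
```

Emit:
step_arm(
  deltas=[
    {"translation": [0,0,0.0007],"rot": [0,0,0],"fingers": 0.3},
    {"translation": [0,0,0.0007],"rot": [0,0,0],"fingers": 0.3},
  ],
)

```text
time: 21.8
ee_pos: [0.4774, -0.3197, 0.0535]
tool_rot: [-180.0, 0.0, -164.6]
contact_force: [-2.5, 0.9, 4.3]
grip_width: 0.054
grasp_force: 64.8
```

The tray touched down at TCP z 0.0535. I release it and retreat.

Emit:
step_arm(
  deltas=[
    {"translation": [0,0,0],"rot": [0,0,0],"fingers": 0.62},
    {"translation": [0,0,0],"rot": [0,0,0],"fingers": 0.75},
    {"translation": [0,0,0],"rot": [0,0,0],"fingers": 0.9},
    {"translation": [0,0,0],"rot": [0,0,0],"fingers": 1},
    {"translation": [0,0,0],"rot": [0,0,0],"fingers": 1},
  ],
)

```text
time: 22.3
ee_pos: [0.4774, -0.3197, 0.0529]
tool_rot: [-180.0, 0.0, -164.6]
contact_force: [-0.5, -0.6, -0.4]
grip_width: 0.0856
grasp_force: 0.0
```

Emit:
step_arm(
  deltas=[
    {"translation": [0,0,-0.005],"rot": [0,0,0],"fingers": 1},
    {"translation": [0,0,-0.02],"rot": [0,0,0],"fingers": 1},
    {"translation": [0,0,-0.06],"rot": [0,0,0],"fingers": 1},
    {"translation": [0,0,-0.11],"rot": [0,0,0],"fingers": 1},
    {"translation": [0,0,-0.16],"rot": [0,0,0],"fingers": 1},
  ],
)

```text
time: 22.8
ee_pos: [0.4771, -0.3194, 0.216]
tool_rot: [-180.0, 0.0, -164.6]
contact_force: [1.5, -1.1, -0.2]
grip_width: 0.0858
grasp_force: 0.0
```

Emit:
step_arm(
  deltas=[
    {"translation": [0,0,-0.04],"rot": [0,0,0],"fingers": 1},
    {"translation": [0,0,-0.08],"rot": [0,0,0],"fingers": 1},
    {"translation": [0,0,-0.09],"rot": [0,0,0],"fingers": 1},
    {"translation": [0,0,-0.09],"rot": [0,0,0],"fingers": 1},
  ],
)

```text
time: 23.2
ee_pos: [0.4775, -0.3198, 0.3055]
tool_rot: [-179.8, 0.1, -164.6]
contact_force: [-0.5, 1.0, -1.1]
grip_width: 0.0853
grasp_force: 0.0
```

Run:
```python
from h import *
for i in range(3): im=optics.capture("wrist")
p=optics.camera_params("wrist");o=r.get_obs();print(o['ee_pos'],o['tool_rot'],o['time'])
for nm,lo,hi,z in (("blue",(100,90,20),(125,255,255),.056),("orange",(4,140,30),(19,255,255),.034)):
  for c in blobs(im,lo,hi,100)[:3]:
    P=np.array([ray(p,u,z)[:2] for u in c[:,0]],np.float32)*1000
    print(nm,cv2.boundingRect(c),cv2.approxPolyDP(c,6,True)[:,0].tolist()[:8],cv2.minAreaRect(P))
```

```text
[ 0.47704445 -0.31944192  0.30161206] [ 1.79897681e+02 -7.82744219e-02 -1.64566063e+02] 23.35
blue (294, 105, 59, 169) [[294, 105], [297, 269], [336, 273], [349, 269], [352, 106]] ((478.6493225097656, -320.3547058105469), (167.3660888671875, 55.23263931274414), 15.403460502624512)
blue (187, 394, 46, 59) [[194, 394], [187, 407], [206, 434], [222, 438], [220, 452], [232, 403]] ((785.1107788085938, -381.7557067871094), (77.81592559814453, 51.53358459472656), 0.011914455331861973)
blue (524, 461, 42, 19) [[524, 478], [565, 479], [560, 468], [536, 461]] ((744.3888549804688, 44.70408630371094), (29.48804473876953, 52.458797454833984), 15.266331672668457)
```

```bash
python3 -c "
from workcell import r
print(r.job_done())"
```

```text
the job is handed in; nothing more can be done
None
```

The sheet is on the grey tray and the blue tray is stacked on it: in the last images they lay within about 3 mm of each other and square with the caddy, both released; the job is handed in with no verdict shown, and I viewed 11 pictures, one over the limit of 10.

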